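Find which way the cream filler's cap loosens and hold it off

TASK

Take the round screw cap with the knob off the upright outlet of the cream filler so that the outlet can be rinsed. Nothing shows whether this one has a left-hand or a right-hand thread, so feel which way it turns loose: pinch the knob lightly (about 30 N is plenty, the plastic cracks at 70 N), turn it, and if it stops after a small part of a turn, turn it the other way. Lift the loose cap straight off and finish while still holding it in the air, 10 cm or more above where it sat, leaving the two steel nozzles beside the filler where they stand.

Things in the scene. Friction and masses are not known exactly. Their poses are not given: they have to be found in the camera images.
- cap_center (a point): screw cap, on its axis half-way up (38 mm above its lower rim). Loose, about 90 g, 76 mm tall: a ribbed white skirt 62 mm across, 36 mm high, closed by a flat top; on that a plain round grey knob 32 mm across, 40 mm high. A small black pointer (3 mm high, 36 mm out from the axis) on the flat top and a white ridge across the knob lie along x; z is up the axis. Locked at the start: it cannot be pulled up
- cap_knob (a point): on the cap's axis, 61 mm above its rim and 25 mm above its flat top: a good height for the middle of the finger pads; axes as cap_center
- cap_rim (a point): centre of the cap's lower rim; axes as cap_center. Coarse part-turn thread, its hand unknown and unseen. Loosening way (counter-clockwise or clockwise from above): turns easily, not rising, to a hard stop about 1.3 rad from locked; from 0.97 rad on it is free and lifts straight up. Other way: hard stop 0.1 to 0.4 rad from where it was found; there lightly gripping fingers slip round the knob, harmlessly. It may be turned to and fro freely
- outlet (a point): fixed point on the cream filler: centre of the outlet's foot, where the cap's rim sits, 60 mm above the table; z up. Locked, the cap's pointer lies along this +x axis within 0.1 rad. Filler, fixed: aluminium housing 150 mm (x) by 290 mm (y, -70 to +220 mm from here), 56 mm high; round white hopper 108 mm across, its axis 155 mm from here along +y, its top 135 mm above the table
- nozzle_a: steel piping nozzle, a cone 46 mm tall, 34 mm across at the foot, standing loose beside the filler (bystander, origin at the middle of its underside; leave it alone)
- nozzle_b: second steel piping nozzle, same as the first (bystander, origin at the middle of its underside; leave it alone)

How it is judged (in metres and radians):
On the way:
1. the cap is turned loose by more than 0.7 rad from its locked place while still on the outlet (angle between the x axis of cap_center and the x axis of outlet, either way round above 0.7 rad and z of cap_center in the frame of outlet below 0.045 m and horizontal distance between cap_center and outlet below 0.01 m), for 0.1 s.
At the end, for the whole second after the job is handed in: the cap is held still in the fingers (more than 2 N), its centre more than 130 mm above the outlet's foot (92 mm above where it sat), touching neither the filler nor the nozzles (z of cap_center in the frame of outlet above 0.13 m and contact force between the fingers and cap above 2 N and contact force between cap and filler below 0.1 N and linear speed of cap below 0.05 m/s and contact force between cap and nozzle_a below 0.1 N and contact force between cap and nozzle_b below 0.1 N); the arm keeps its last pose, push and grip.
It fails at once if the cap is squeezed so hard that it cracks (more than about 70 N from each finger, 145 N over both) (contact force between the fingers and cap above 145 N).
It fails at once if a nozzle beside the filler is moved by more than 30 mm (distance of any of nozzle_a, nozzle_b from where it was at the start of the episode above 0.03 m).
It also fails if it takes over 45 s, if anything falls off the work surface, if the arm or the gripper's body presses on something with over 40 N, if the wrist force passes 120 N, or if a joint passes its speed limit or range.

ROBOT

A 7-joint arm with a two-finger parallel gripper is mounted at the origin on the work surface. World frame = base frame: x ahead of the robot, y to its left, z up, the work surface at z = 0. Lengths are in mm, angles in rad, forces in N, time in s.
With the tool pointing down it reaches from about 400 to 875 mm from the base axis. Payload 4.4 kg.
Tool frame: the origin (TCP) lies where the fingers leave the gripper's body, on its centre line; the fingertips stand 73 mm ahead of it and the grasp point (between the pads) lies 54 mm ahead of it; z points along the fingers, y is the line along which they close (so a half turn about z gives the same grasp; the last joint's range is limited). The gripper opens to 85 mm and grips with 20 to 120 N. Pads are 22 mm wide; open, the fingers measure 114 mm over their backs; the gripper's body (76 mm by 85 mm) begins 54 mm behind the grasp point. The pads swing forward as they close: fully open they stand 13 mm farther back than shut.
Start: joints at [-1.385, 0.628, 0.038, 1.517, -0.027, 0.996, -0.02], TCP at [161.923, 629.522, 303.913] pointing down, gripper open.
Joint ranges: [-3.06, 3.06], [-0.37, 2.12], [-1.25, 1.32], [0.18, 2.47], [-1.1, 4.24], [0.23, 1.98], [-2.94, 2.94]. Speed limits (rad/s): [2.57, 2.57, 3.14, 3.14, 3.14, 3.14, 3.14].

INTERFACE

Orientations are given as [roll, pitch, yaw] about the fixed x, y, z axes, in that order (R = Rz(yaw) Ry(pitch) Rx(roll)).
In Python, from cell import ctrl gives the robot as it stands.
- The arm moves only by the tool send_rows, never from a script. Its argument "rows" is a list that holds one entry, the list of rows, each a list of 6 numbers: the shift along the tool's x, y, z in cm, then the turn, a rotation vector about the tool's x, y, z in rad. In form: [[[tx, ty, tz, wx, wy, wz], ...]]. A call has 1 to 10 rows; each row is the pose to reach, as a shift and turn from the pose commanded when the call began, along the tool's axes at that moment; what a row does not reach only later rows make up. A row lasts 1/10 s, in which the tool goes at most 50 mm and 8.59 degrees, less where a joint would pass 70% of its speed; a pose out of reach is approached as far as the arm can. A call with a gripper value outside its range is refused whole. "grip" is the closure in counts, from 0 (fully open) to 255 (shut), set as the call begins (left out, the last holds). The fingers move at their own pace and stop on an object; the grip force is fixed at half the most. Time passes only in rows, so rows that repeat a pose let the fingers close. It gives the time, the measured TCP pose, the force, the opening and the grip force at its end, in the units of the state.
- ctrl.read_state(): the state, without advancing time (a new reading comes with each control period).
- ctrl.get_image(name): name is "scene" or "top" or "wrist"; returns a dict with "pixels" (480x640x3 uint8, red, green, blue), "fx", "fy", "cx", "cy" (pixels), "extrinsics" (4x4, takes a point from camera to world coordinates); the wrist camera has in their place "mount" (4x4, takes a point from camera to tool coordinates, whose origin is the TCP and whose axes are the flange's). Camera axes: x right, y up, looking along -z (the intrinsics and any distortion apply to the point x, -y, -z); pixel columns grow to the right and rows downward; lengths in mm; the calibration is good to about 2 mm. A picture is of the moment at which its call begins: read the wrist's pose just before it. There is no depth.
- ctrl.finish_job(): hands the job in; it is judged then, once.
The state is a dict: "clock": time; "qpos": joint angles; "qd": joint speeds; "tau": joint torques, N m; "eef_pos": TCP position; "tool_rot": TCP orientation; "force": force on the tool from outside, world axes, zero at the start; "torque": the same for the moment, N m; "width": finger opening in mm; "gripper_force": force on a finger pad.
Only numpy, scipy, OpenCV 4.12 (cv2) and the standard library are available. Lean on these libraries where they do the work, as an engineer would, in place of code of your own. Each camera call takes 0.05 s, during which the arm holds its last target. There are 200 camera calls.

## Working session

There is one attempt and no reset: what is moved stays moved. The work goes in short steps, Python scripts to look and compute and a tool call to move; the robot and the scene stay as the last step left them, time stands still between calls to the robot, and variables do not carry over. Pictures are saved under pics/ and viewed, at most 10 in all, crops included, and the job is handed in when it is done.

Besides the shell and the picture viewer there is one more tool, called as name([rows], argument=value, ...), one row to a line, values as JSON. send_rows: Moves the arm, as the interface text tells. Its arguments: {"type":"object","properties":{"rows":{"type":"array","items":{"type":"array","items":{"type":"array","items":{"type":"number"}}}},"grip":{"type":"number"}},"required":["rows"]}

```bash
mkdir -p pics
python3 - <<'E'
from cell import ctrl
import cv2,pickle
s=ctrl.read_state(); print({k:s[k] for k in('clock','eef_pos','tool_rot','width')})
d={}
for n in('scene','top','wrist'):
    i=ctrl.get_image(n); d[n]=i; cv2.imwrite(f'pics/{n}0.png',i['pixels'][:,:,::-1]); print(n,{k:v for k,v in i.items() if k!='pixels'})
d['state']=s
pickle.dump(d,open('d0.pkl','wb'))
E
```

```text
{'clock': 0.0, 'eef_pos': array([161.80620981, 629.02741489, 302.97326228]), 'tool_rot': array([-3.13966295e+00,  3.22351124e-05,  2.88977906e+00]), 'width': 85.58031909630036}
scene {'fx': 600.8028113624072, 'fy': 600.8028113624072, 'cx': 314.67164218205016, 'cy': 238.23696437648854, 'extrinsics': array([[-2.44163174e-01, -5.85572831e-01,  7.72974000e-01,
         1.23921024e+03],
       [ 9.69716157e-01, -1.42577590e-01,  1.98298275e-01,
         1.54496674e+02],
       [-5.90931224e-03,  7.97982512e-01,  6.02651632e-01,
         5.85619653e+02],
       [ 0.00000000e+00,  0.00000000e+00,  0.00000000e+00,
         1.00000000e+00]])}
top {'fx': 611.4557128374851, 'fy': 611.4557128374851, 'cx': 324.8648737969918, 'cy': 242.75242739096677, 'extrinsics': array([[ 1.75608050e-02,  9.84552388e-01, -1.74207389e-01,
         4.54674849e+02],
       [-9.99834420e-01,  1.81231846e-02,  1.63786032e-03,
        -4.62116434e+01],
       [ 4.76975196e-03,  1.74149781e-01,  9.84707623e-01,
         1.05685183e+03],
       [ 0.00000000e+00,  0.00000000e+00,  0.00000000e+00,
         1.00000000e+00]])}
wrist {'fx': 371.791685708348, 'fy': 371.791685708348, 'cx': 316.14700477910253, 'cy': 243.86427662521058, 'mount': array([[-7.20877547e-05,  9.64539087e-01,  2.63940040e-01,
         6.81530044e+01],
       [ 9.99999997e-01,  7.68635685e-05, -7.76752802e-06,
        -6.74123677e-01],
       [-2.77794577e-05,  2.63940039e-01, -9.64539089e-01,
        -7.09297141e+01],
       [ 0.00000000e+00,  0.00000000e+00,  0.00000000e+00,
         1.00000000e+00]])}
```

View pics/scene0.png

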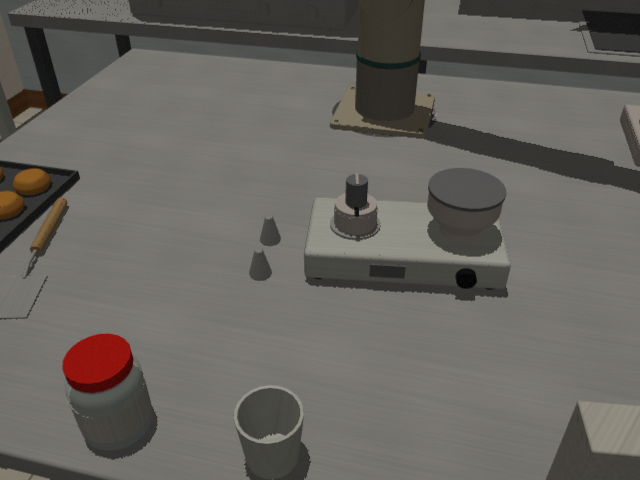

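View pics/top0.png

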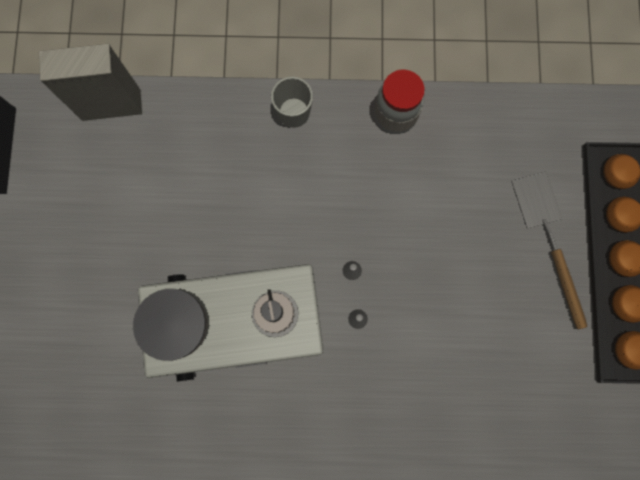

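The scene view shows the filler with the grey knob at about (357,190) and the nozzles at (270,229) and (260,262). In the top view the knob is at about (272,311), its pointer towards (269,293), the hopper at (170,324) and the nozzles at (352,270) and (358,318). I'll enlarge both views for accuracy.

Run:
```python
import cv2,numpy as np
a=cv2.imread('pics/scene0.png')[165:245,315:395]; b=cv2.imread('pics/top0.png')[275:355,235:315]
f=lambda i:cv2.convertScaleAbs(cv2.resize(i,(400,400),interpolation=cv2.INTER_CUBIC),alpha=1.4)
cv2.imwrite('pics/crop0.png',np.hstack([f(a),f(b)]))
```

```text
(no output)
```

View pics/crop0.png

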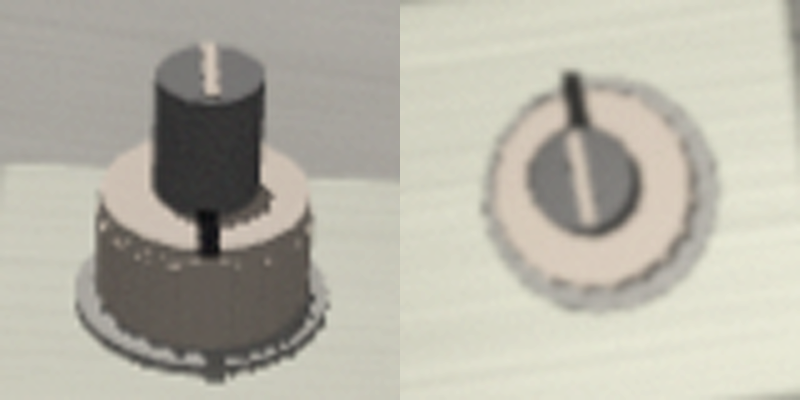

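The crops show the knob top centred at about (357.0,179.6) in the scene view and (271.4,310.8) in the top view. In the top view the ridge runs from about (269.4,301.0) to (273.4,319.4).

```bash
cat > h.py <<'E'
import numpy as np
from scipy.spatial.transform import Rotation as Ro
def T_tool(s):
    T=np.eye(4);T[:3,:3]=Ro.from_euler('xyz',s['tool_rot']).as_matrix();T[:3,3]=s['eef_pos'];return T
def ray(i,u,v,E=None):
    E=i['extrinsics'] if E is None else E
    d=np.array([(u-i['cx'])/i['fx'],-(v-i['cy'])/i['fy'],-1.]);return E[:3,3],E[:3,:3]@d
def onz(i,u,v,z,E=None):
    o,d=ray(i,u,v,E);return o+d*(z-o[2])/d[2]
E
python3 - <<'E'
import pickle,numpy as np
from h import *
d=pickle.load(open('d0.pkl','rb'));S,T=d['scene'],d['top']
print('knob scene',onz(S,357,179.6,136),'top',onz(T,271.4,310.8,136))
print('skirt top',onz(T,273.6,312.2,96))
a,b=onz(T,269.4,301,136),onz(T,273.4,319.4,136);print('ridge',a,b,np.arctan2(*(a-b)[1::-1]))
p,q=onz(T,269.3,290.2,99),onz(T,273.6,312.2,99);print('ptr yaw',np.arctan2(*(p-q)[1::-1]))
for n,(u,v) in dict(a=(352,270),b=(358,318)).items(): print(n,onz(T,u,v,25))
print('hopper',onz(T,170,324,135))
h=onz(T,170,324,135)-q;print('y axis yaw',np.arctan2(h[1],h[0])-np.pi/2)
print(T_tool(d['state']))
E
```

```text
knob scene [513.80217053  31.30692441 136.        ] top [512.52292261  30.58161256 136.        ]
skirt top [512.9177586   30.40752318  96.        ]
ridge [527.13611514  34.06770191 136.        ] [499.77198562  27.17214984 136.        ] 0.24685296165582665
ptr yaw 0.22538378273442217
a [591.02011738 -94.89583458  25.        ]
b [ 510.06607457 -105.76019463   25.        ]
hopper [490.24657002 181.43796527 135.        ]
y axis yaw 0.1475894770561963
[[-9.68462137e-01  2.49160366e-01 -4.49588317e-04  1.61806210e+02]
 [ 2.49160769e-01  9.68460318e-01 -1.87687779e-03  6.29027415e+02]
 [-3.22351124e-05 -1.92970485e-03 -9.99998138e-01  3.02973262e+02]
 [ 0.00000000e+00  0.00000000e+00  0.00000000e+00  1.00000000e+00]]
```

send_rows([
  [[-2,-2,0,0,0,0.05],[-5,-5,0,0,0,0.15],[-8,-8,0,0,0,0.25],[-11,-11,0,0,0,0.35],[-14,-14,0,0,0,0.45],[-17,-17,0,0,0,0.55],[-20,-20,0,0,0,0.65],[-23,-23,0,0,0,0.75],[-26,-26,0,0,0,0.85],[-29,-29,0,0,0,0.95]],
], grip=0)

```text
clock: 1.15
eef_pos: [371.0, 274.8, 303.9]
tool_rot: [3.142, -0.0, 1.936]
force: [0.2, 1.3, -0.9]
width: 85.7
gripper_force: 0.0
```

send_rows([
  [[-4,0.6,0.2,0,0,0.05],[-8,1.2,0.5,0,0,0.1],[-12,1.8,0.8,0,0,0.15],[-16,2.5,1,0,0,0.2],[-20,3.1,1.3,0,0,0.25],[-24,3.8,1.6,0,0,0.3],[-26.5,4.2,2,0,0,0.31],[-27.9,4.4,2,0,0,0.31],[-27.9,4.4,2,0,0,0.31]],
])

```text
clock: 2.05
eef_pos: [512.6, 30.5, 283.8]
tool_rot: [3.142, 0.001, 1.627]
force: [-0.2, 1.0, -0.2]
width: 85.5
gripper_force: 0.0
```

Run:
```python
from cell import ctrl
import cv2,pickle
s=ctrl.read_state(); i=ctrl.get_image('wrist'); print(s['clock'],s['eef_pos'],s['tool_rot'],s['qpos'].round(3))
pickle.dump((s,i),open('w1.pkl','wb')); cv2.imwrite('pics/w1.png',i['pixels'][:,:,::-1])
```

```text
2.05 [512.63871981  30.48368904 283.84103651] [3.14154281e+00 7.22591487e-04 1.62708114e+00] [-0.395  0.489  0.408  1.925 -0.268  0.78   0.218]
```

View pics/w1.png

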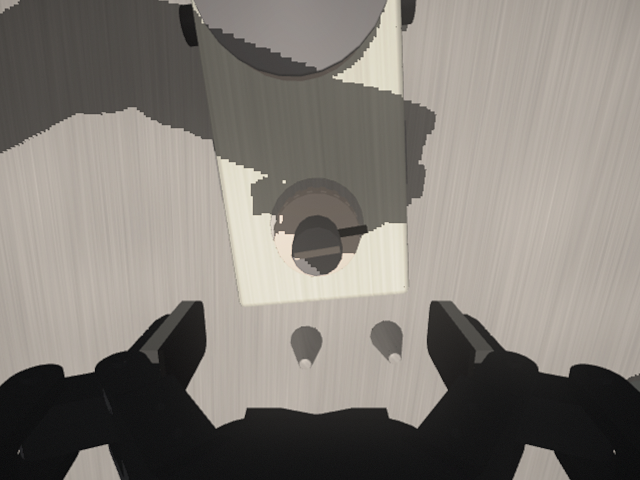

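The knob shows centred between the fingers (column 317, with the finger midpoint at about 316), so I'll go straight down and pinch in stages.

send_rows([
  [[0,0,2,0,0,0],[0,0,4.5,0,0,0],[0,0,7,0,0,0],[0,0,9,0,0,0],[0,0,10,0,0,0],[0,0,10.7,0,0,0],[0,0,10.7,0,0,0]],
], grip=100)

```text
clock: 2.8
eef_pos: [511.8, 32.9, 176.7]
tool_rot: [-3.141, -0.0, 1.631]
force: [-0.9, -0.0, -0.5]
width: 52.2
gripper_force: 0.0
```

send_rows([
  [[0,0,0,0,0,0],[0,0,0,0,0,0],[0,0,0,0,0,0],[0,0,0,0,0,0],[0,0,0,0,0,0]],
], grip=150)

```text
clock: 3.3
eef_pos: [512.3, 32.1, 177.1]
tool_rot: [3.141, -0.0, 1.63]
force: [-0.6, -0.8, 0.2]
width: 35.1
gripper_force: 0.0
```

send_rows([
  [[0,0,0,0,0,0],[0,0,0,0,0,0],[0,0,0,0,0,0],[0,0,0,0,0,0]],
], grip=165)

```text
clock: 3.7
eef_pos: [512.3, 32.0, 177.2]
tool_rot: [3.141, -0.0, 1.63]
force: [-0.7, 0.3, 5.2]
width: 31.1
gripper_force: 39.7
```

send_rows([
  [[0,0,0,0,0,0.05],[0,0,0,0,0,0.12],[0,0,0,0,0,0.2],[0,0,0,0,0,0.28],[0,0,0,0,0,0.36],[0,0,0,0,0,0.44],[0,0,0,0,0,0.5],[0,0,0,0,0,0.5]],
], grip=163)

```text
clock: 4.5
eef_pos: [512.4, 32.7, 177.2]
tool_rot: [3.141, -0.0, 1.131]
force: [0.5, 1.2, 6.3]
width: 30.8
gripper_force: 39.7
```

Run:
```python
from cell import ctrl
import cv2
s=ctrl.read_state(); print(s['torque'],s['force'],s['tool_rot'],s['gripper_force'])
i=ctrl.get_image('wrist'); cv2.imwrite('pics/w2.png',cv2.convertScaleAbs(i['pixels'][:,:,::-1],alpha=1.5))
```

```text
[0.20129899 0.1814292  0.33480769] [0.53046923 1.20084525 6.25686931] [ 3.14139686e+00 -4.74899699e-04  1.13086921e+00] 39.70202386379242
```

View pics/w2.png

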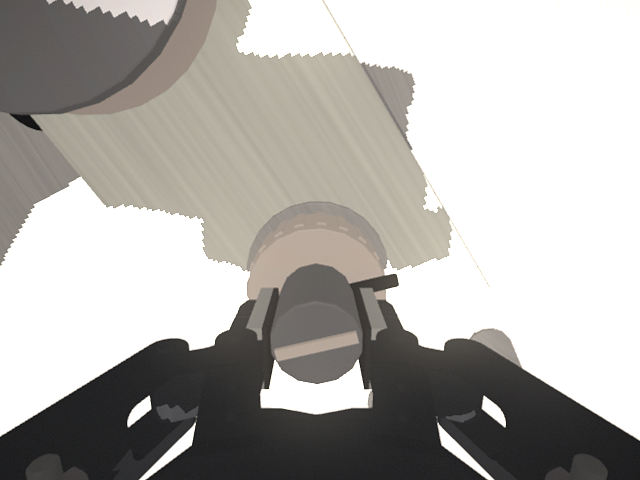

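The pointer (near (375,283)) and the ridge (275,353)–(360,337) kept nearly the same angle to the fingers. So the cap turned about 0.5 rad clockwise with them and the thread seems to be left-hand. I'll carry on that way.

send_rows([
  [[0,0,0,0,0,0.07],[0,0,0,0,0,0.14],[0,0,0,0,0,0.21],[0,0,0,0,0,0.28],[0,0,0,0,0,0.35],[0,0,0,0,0,0.42],[0,0,0,0,0,0.5],[0,0,0,0,0,0.58],[0,0,0,0,0,0.65],[0,0,0,0,0,0.65]],
])

```text
clock: 5.55
eef_pos: [511.5, 32.2, 176.9]
tool_rot: [-3.141, 0.001, 0.479]
force: [-2.3, 0.2, 6.5]
width: 30.8
gripper_force: 40.0
```

Run:
```python
from cell import ctrl
import cv2
s=ctrl.read_state(); print(s['torque'],s['force'],s['tool_rot'],s['gripper_force'])
i=ctrl.get_image('wrist'); cv2.imwrite('pics/w3.png',cv2.convertScaleAbs(i['pixels'][:,:,::-1],alpha=1.3))
```

```text
[-0.00519105  0.43745618  0.19837212] [-2.27248659  0.24279275  6.54333515] [-3.14081964e+00  1.43311351e-03  4.79441841e-01] 40.01161873340607
```

View pics/w3.png

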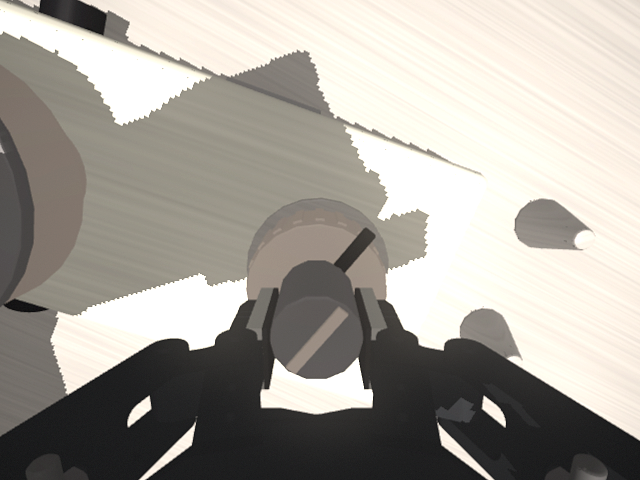

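Run:
```python
import pickle,numpy as np
from h import *
d=pickle.load(open('d0.pkl','rb'));i=pickle.load(open('w1.pkl','rb'))[1]
for n,pos,yaw,(p,q) in [('w1',[512.6,30.5,283.8],1.627,((293,258),(340,246))),('w2',[512.4,31.5,177.2],1.131,((276,353),(359,337))),('w3',[511.5,31.5,177],.479,((290,372),(346,310)))]:
    T=T_tool(dict(tool_rot=[np.pi,0,yaw],eef_pos=pos))@i['mount']
    a,b=onz(i,*p,136,T),onz(i,*q,136,T);print(n,(a+b)/2,np.arctan2(*(b-a)[1::-1]))
```

```text
w1 [511.12640632  31.9083359  136.        ] 0.31645418862125496
w2 [511.52639307  32.37222583 136.        ] -0.22706896686755917
w3 [512.55043987  33.32749076 136.        ] -0.20037150778352125
```

The ridge now runs from about (290,372) to (346,310). The cap's yaw is about -0.2 in both pictures, so it stopped about 0.44 rad clockwise and the fingers slipped. Loosening is therefore counter-clockwise. I need about +1.65 rad from here.

send_rows([
  [[0,0,0,0,0,-0.05],[0,0,0,0,0,-0.12],[0,0,0,0,0,-0.2],[0,0,0,0,0,-0.29],[0,0,0,0,0,-0.38],[0,0,0,0,0,-0.47],[0,0,0,0,0,-0.56],[0,0,0,0,0,-0.65],[0,0,0,0,0,-0.74],[0,0,0,0,0,-0.82]],
])

```text
clock: 6.6
eef_pos: [512.1, 30.9, 176.9]
tool_rot: [3.141, 0.001, 1.302]
force: [-1.6, -2.4, 3.2]
width: 31.0
gripper_force: 39.7
```

send_rows([
  [[0,0,0,0,0,-0.09],[0,0,0,0,0,-0.18],[0,0,0,0,0,-0.27],[0,0,0,0,0,-0.36],[0,0,0,0,0,-0.45],[0,0,0,0,0,-0.54],[0,0,0,0,0,-0.63],[0,0,0,0,0,-0.72],[0,0,0,0,0,-0.8],[0,0,0,0,0,-0.85]],
])

```text
clock: 7.6
eef_pos: [513.8, 31.2, 177.1]
tool_rot: [3.139, 0.003, 2.15]
force: [2.8, -0.7, 0.5]
width: 30.8
gripper_force: 39.4
```

send_rows([
  [[0,0,0,0,0,0],[0,0,0,0,0,0]],
])

```text
clock: 7.8
eef_pos: [513.7, 31.3, 177.1]
tool_rot: [3.139, 0.003, 2.147]
force: [4.3, -2.2, -0.5]
width: 31.0
gripper_force: 39.4
```

Run:
```python
from cell import ctrl
import cv2
s=ctrl.read_state(); print(s['torque'],s['force'],s['tool_rot'],s['gripper_force'],s['qpos'].round(2))
i=ctrl.get_image('wrist'); cv2.imwrite('pics/w4.png',cv2.convertScaleAbs(i['pixels'][:,:,::-1],alpha=1.3))
```

```text
[-0.61182728 -1.11453418 -0.3757278 ] [ 4.31432959 -2.15364179 -0.51776039] [3.13895493e+00 2.52441450e-03 2.14705686e+00] 39.391130805015564 [-0.23  0.63  0.17  2.01 -0.2   0.51  0.66]
```

View pics/w4.png

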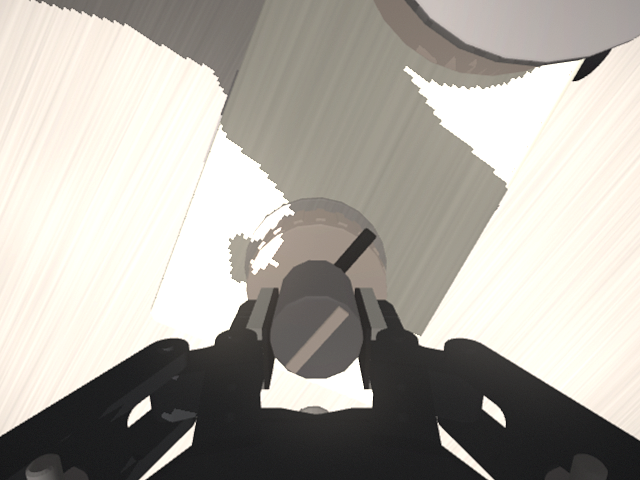

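The pointer at (355,250) and the ridge (290,372)–(346,310) sit exactly as before relative to the fingers. There was no slip and the cap turned about 1.67 rad, putting it about 1.2 rad past locked. I'll lift it straight up.

send_rows([
  [[0,0,-0.3,0,0,0],[0,0,-0.8,0,0,0],[0,0,-1.3,0,0,0],[0,0,-1.8,0,0,0],[0,0,-2.3,0,0,0]],
])

```text
clock: 8.35
eef_pos: [511.2, 32.3, 199.6]
tool_rot: [-3.139, -0.001, 2.15]
force: [1.3, -0.6, -0.6]
width: 31.1
gripper_force: 39.1
```

Low force at the lift, so I'll keep going to about 140 mm.

send_rows([
  [[0,0,-1,0,0,0],[0,0,-2.2,0,0,0],[0,0,-3.6,0,0,0],[0,0,-5,0,0,0],[0,0,-6.4,0,0,0],[0,0,-7.8,0,0,0],[0,0,-9.2,0,0,0],[0,0,-10.4,0,0,0],[0,0,-11.3,0,0,0],[0,0,-11.7,0,0,0]],
])

```text
clock: 9.35
eef_pos: [512.3, 32.2, 318.0]
tool_rot: [3.14, 0.0, 2.15]
force: [-0.6, 0.1, -1.4]
width: 31.0
gripper_force: 39.2
```

send_rows([
  [[0,0,0,0,0,0],[0,0,0,0,0,0],[0,0,0,0,0,0],[0,0,0,0,0,0],[0,0,0,0,0,0]],
])

```text
clock: 9.85
eef_pos: [512.0, 32.0, 316.5]
tool_rot: [-3.141, -0.0, 2.15]
force: [0.2, -0.5, -0.5]
width: 31.1
gripper_force: 39.1
```

Run:
```python
from cell import ctrl
import cv2
i=ctrl.get_image('scene'); cv2.imwrite('pics/s5.png',i['pixels'][:,:,::-1])
```

```text
(no output)
```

View pics/s5.png

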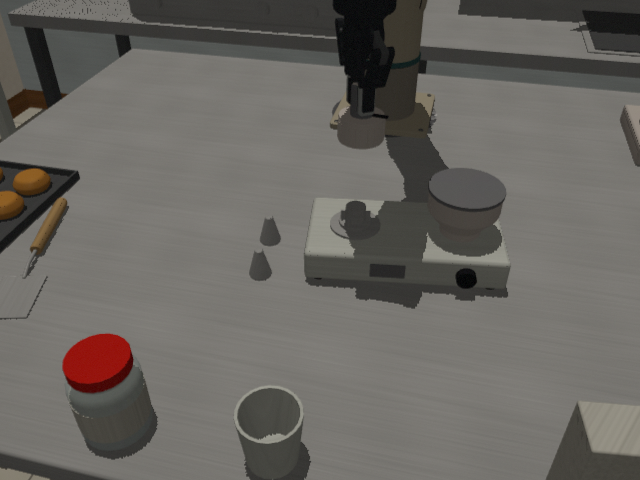

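The cap hangs in the fingers at about (361,127), the bare outlet shows at (355,215), and the nozzles are unmoved at (270,229) and (260,262).

```bash
python3 -c "
from cell import ctrl
print(ctrl.finish_job())"
```

```text
the job is handed in; nothing more can be done
None
```

The cap is off and the job is handed in, though no verdict came back: it turned loose counter-clockwise (right-hand thread), was lifted straight up about 14 cm and is still held at about 39 N, with the nozzles where they stood.

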